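Clamp the glued medallion in the studio press

TASK

Close the small glue press on the gold medallion: swing its red head over until it snaps down onto its rest, push the yellow plunger cap down, and while it is held down slide the keeper (the frame round the cap, with the blue tab) all the way over, so that its blue tongue lies over the cap and keeps the pad pressed on the medallion when you let go. Then move clear, leaving the medallion in its nest and the other things on the table where they are.

Things in the scene. Friction and masses are not known exactly. Their poses are not given: they have to be found in the camera images.
- press: Glue press, fixed to the table: grey base plate 250 x 130 x 16 mm; origin: centre of its underside. x runs from the hinge to the front rest, y across, z up. All (x, y, z) mm below are in this frame, head closed unless said. Front rest: grey block x = 90 to 114, up to z = 60. Plunger axis: vertical through (15, 0).
- hinge (a point): Middle of the head's hinge line, at (-100, 0, 72) mm, the line parallel to press y. It lies between two grey cheeks, each 16 mm wide and 40 mm long, centred at y = +-42 mm, tops at z = 91 mm.
- head (a joint): Red head, a beam 60 mm wide, top face at z = 84 mm when closed. Radians: 0 = closed on the front rest, growing as its free end swings up and back; 1.95 = open stop, past upright, where it starts. An over-centre spring holds it at either stop: push the crossbar to press +x with about 5 N; below about 1.4 rad it snaps shut by itself within 1 s. Plunger and keeper ride on it.
- head_bar (a point): Centre of the black round crossbar at the head's free end (16 mm thick, 106 mm long across the press), 205 mm from the hinge line. Head open: at about (-176, 0, 262) mm; it can be pushed with shut fingers from the press -x side, where the cap and keeper then stick out lower down (below z = 225 mm).
- plunger (a joint): Plunger, m: 0 = out (up), growing as it is pushed into the head, 0.030 = bottom. Spring: 4 N at the start, 9 N at 0.020, plus 2 to 4 N from the sprung pad, which meets the medallion at 0.017. The keeper's tongue can pass over the cap only when it is in by more than 0.020; trapped, it rests near 0.020.
- cap_top (a point): Centre of the flat top of the yellow plunger cap, 70 mm (press x) by 44 mm (press y), 10 mm thick. Head closed and plunger out: at (15, 0, 144) mm. It may be pushed off-centre, and fingertips can slide along it.
- keeper (a joint): Keeper, m: 0 = open, grows to press +x, 0.020 = stop, fully over. Starts at 0 to 0.004; about 3 N of friction, stays where left. Aluminium frame round the cap on the head's top: low rails beside the cap (y = +-24 to 30 mm, 10 mm high), a blue tongue at the hinge end, a blue upright tab at the other end. If the cap is up, the tongue runs against its side.
- tongue_edge (a point): Lower front edge of the keeper's tongue (44 mm wide, 7 mm thick, blue): at z = 124 mm, 6 mm clear of the cap's hinge-side edge at keeper 0, and 14 mm over the cap at 0.020.
- tab_face (a point): On the inner face (to the cap) of the keeper's blue upright tab, 60 mm wide, 6 mm thick, top at z = 144 mm, level with the raised cap. This point is at (53.5 + keeper, 0, 134) mm; the cap's edge is at x = 50. Fingers holding the cap down and moving to press +x run against it and push the keeper over.
- pad: Black rubber pressing pad under the plunger, diameter 50 mm, 10 mm thick, on a light spring; origin: centre of its underside. It presses the medallion when the plunger is trapped.
- medallion: Gold wooden disc, diameter 76 mm, 14 mm thick, about 50 g, loose in the nest with 2 mm of play; origin: centre of its underside.
- nest (a point): Centre of the nest's floor at (15, 0, 16) mm in the press frame: a low steel ring, 80 mm inside, 8 mm high.
- headphones: Bystander: black sketchbook 150 x 210 x 18 mm with black headphones on it, 57 mm high in all; origin under the book's centre.
- marker: Bystander: black paint marker with gold cap, 140 mm long, 19 mm thick, lying along its x; origin at mid-length underneath.
- scissors: Bystander: scissors with black handles, 170 mm long, lying along their x, blades to +x; origin under the pivot.
- paint: Bystander: yellow paint bottle with a red cap, diameter 60 mm, 130 mm high, upright; origin under its centre.
There are look-alikes about, which are no part of the job. Of the things like the medallion, leave any that is pink or purple; of the rest the smaller one is meant.

How it is judged:
On the way, in this order (a step that is already met when the one before it is completed fails the run):
1. the head is down on its rest (value of joint head below 0.03 rad), for 0.2 s.
2. the plunger is pushed in past the keeper's tongue, head down (value of joint head below 0.03 rad and value of joint plunger above 0.0205 m), for 0.1 s.
At the end, for the whole second after the job is handed in: The head is down (within 0.03 rad), the plunger is still in by more than 18 mm, trapped by the keeper slid over by more than 14 mm of its 20, the pad presses the medallion with more than 0.8 N, the medallion is in its nest (within 6 mm of its centre) and nothing moves (value of joint head below 0.03 rad and value of joint plunger above 0.018 m and value of joint keeper above 0.014 m and contact force between pad and medallion above 0.8 N and distance between medallion and nest below 0.006 m and velocity of joint each of plunger, keeper below 0.005 m/s); the robot touches nothing.
It fails at once if the sketchbook with headphones is shoved more than 30 mm (distance of headphones from where it was at the start of the episode above 0.03 m).
It fails at once if the gold marker is shoved more than 30 mm (distance of marker from where it was at the start of the episode above 0.03 m).
It fails at once if the scissors is shoved more than 30 mm (distance of scissors from where it was at the start of the episode above 0.03 m).
It fails at once if the paint bottle is shoved more than 30 mm (distance of paint from where it was at the start of the episode above 0.03 m).
It fails at once if the medallion leaves its nest (distance between medallion and nest above 0.012 m).
It also fails if it takes over 54 s, if anything falls off the work surface, if the arm or the gripper's body presses on something with over 40 N, if the wrist force passes 120 N, or if a joint passes its speed limit or range.

ROBOT

A 6-joint arm with a two-finger parallel gripper is mounted at the origin on the work surface. World frame = base frame: x ahead of the robot, y to its left, z up, the work surface at z = 0. Lengths are in m, angles in rad, forces in N, time in s.
With the tool pointing down it reaches from about 0.35 to 0.975 m from the base axis. Payload 4.9 kg.
Tool frame: the origin (TCP) lies on the mounting face of the last link; the fingertips stand 173 mm ahead of it and the grasp point (between the pads) lies ctrl.pinch_z ahead of it (ctrl.pinch_z is the distance from the TCP to the grasp point, in m); z points along the fingers, y is the line along which they close (so a half turn about z gives the same grasp; the last joint's range is limited). The gripper opens to 85 mm and grips with 20 to 120 N. Pads are 22 mm wide; open, the fingers measure 114 mm over their backs; the gripper's body (76 mm by 85 mm) begins 54 mm behind the grasp point. The pads swing forward as they close: fully open they stand 13 mm farther back than shut.
Start: joints at [-1.307, 0.053, 1.613, -0, 1.476, -0.119], TCP at [0.233, -0.58, 0.405] pointing down, gripper open.
Joint ranges: [-3.01, 3.01], [-1.01, 2.22], [0.06, 2.58], [-1.02, 4.17], [0.09, 2.62], [-3.14, 3.14]. Speed limits (rad/s): [2.57, 2.57, 3.14, 3.14, 3.14, 3.14].

INTERFACE

Orientations are given as a rotation vector (axis times angle).
In Python, from station import telemetry, eyes, ctrl gives the robot as it stands.
- The arm moves only by the tool apply_moves, never from a script. Its argument "plan" is a list of rows, each a list of 5 numbers: the finger opening in m, from 0 to 0.0854, then the shift along the tool's x, y, z in m, then the turn about the tool's z in rad. In form: [[jaw, x, y, z, roll], ...]. A call has 1 to 12 rows; each row is the pose to reach, as a shift and turn from the pose commanded when the call began, along the tool's axes at that moment; what a row does not reach only later rows make up. A row lasts 1/12 s, in which the tool goes at most 41.7 mm and 7.16 degrees, less where a joint would pass 70% of its speed; a pose out of reach is approached as far as the arm can. A call with a gripper value outside its range is refused whole. The fingers move at their own pace and stop on an object; "newtons" is the grip in N (left out, the last holds). Time passes only in rows, so rows that repeat a pose let the fingers close. It gives the time, the measured TCP pose, the force, the opening and the grip force at its end, in the units of the state.
- telemetry.get_obs(): the state, without advancing time (a new reading comes with each control period).
- eyes.get_image(name): name is "side" or "top"; returns a dict with "img" (420x560x3 uint8, blue, green, red), "range_z" (420x560 float32, m along the optical axis (not along the pixel's ray), 0 where there is no reading), "K" (3x3 intrinsics, pixels), "pose" (4x4, takes a point from camera to world coordinates). Camera axes: x right, y down, z forward; pixel columns grow to the right and rows downward; lengths in m; the calibration is good to about 2 mm. A picture is of the moment at which its call begins.
- ctrl.finish_job(): hands the job in; it is judged then, once.
Trained networks look in a picture, given as the dict that the camera call returned (one of the last four; its "shot" number tells which), for a name from the list of things; names that differ only in an ending like _2 or _b are one class to them, and where a whole thing is asked for, a point or a joint stands for the part that bears it (a point fixed in the world has none). Each returns a list of dicts, best first, with "confidence" (0 to 1); they miss things now and then, are a little off and sometimes report something else, mostly with a low value. They report only what shows in the picture. A call takes as long as a camera call. They do not tell look-alikes from the thing itself.
- eyes.search_frame(thing, picture): "box" ([left, top, right, bottom] in pixels, round what is visible of it).
- eyes.outline_of(thing, picture): "region" (420x560 bool, what is visible of it) and "box" ([left, top, right, bottom] in pixels, round what is visible of it).
- eyes.tip_of(thing, picture): "point" ([column, row] in pixels: a listed point, or the origin of a listed thing).
The state is a dict: "t": time; "q": joint angles; "dq": joint speeds; "effort": joint torques, N m; "tool_pos": TCP position; "tool_rot": TCP orientation; "contact_force": force on the tool from outside, world axes, zero at the start; "wrist_torque": the same for the moment, N m; "opening": finger opening in m; "grip_force": force on a finger pad.
Only numpy, scipy, OpenCV 4.12 (cv2) and the standard library are available. Lean on these libraries where they do the work, as an engineer would, in place of code of your own. Each camera call takes 0.05 s, during which the arm holds its last target. There are 200 camera calls.

## Working session

There is one attempt and no reset: what is moved stays moved. The work goes in short steps, Python scripts to look and compute and a tool call to move; the robot and the scene stay as the last step left them, time stands still between calls to the robot, and variables do not carry over. Pictures are saved under pics/ and viewed, at most 10 in all, crops included, and the job is handed in when it is done.

Besides the shell and the picture viewer there is one more tool, called after "Emit:" as a command line: name --pt "numbers of a row" for each row, then --argument value for the rest. apply_moves: Moves the arm, as the interface text tells. Its arguments: {"type":"object","properties":{"plan":{"type":"array","items":{"type":"array","items":{"type":"number"}}},"newtons":{"type":"number"}},"required":["plan"]}

```bash
mkdir -p pics
cat > h.py <<'E'
import numpy as np, cv2
from station import telemetry, eyes, ctrl
from scipy.spatial.transform import Rotation as R
def world(p,u,v,z=None):
    K,T=p["K"],p["pose"]; u=np.asarray(u,float);v=np.asarray(v,float)
    if z is None: z=p["range_z"][v.astype(int),u.astype(int)]
    c=np.stack([(u-K[0,2])/K[0,0]*z,(v-K[1,2])/K[1,1]*z,z+0*u],-1)
    return c@T[:3,:3].T+T[:3,3]
def cloud(p):
    v,u=np.mgrid[:420,:560]; return world(p,u,v)
def pix(p,X):
    T=p["pose"];c=(np.asarray(X)-T[:3,3])@T[:3,:3];c=c@p["K"].T;return c[...,:2]/c[...,2:]
E
python3 - <<'E'
from h import *
np.set_printoptions(precision=4,suppress=True)
o=telemetry.get_obs();print(o["t"],o["tool_pos"],o["tool_rot"],R.from_rotvec(o["tool_rot"]).as_matrix(),ctrl.pinch_z)
ps=[]
for n in("side","top"):
    p=eyes.get_image(n);ps.append(p["img"]);print(n,p["pose"],p["K"][0,0])
    for t in("press","hinge","head_bar","cap_top","tab_face","tongue_edge","medallion","nest","headphones","marker","scissors","paint"):
        for d in eyes.tip_of(t,p)[:3]:
            u,v=d["point"]; 
            print(t,np.round(d["point"]),round(d["confidence"],2),world(p,u,v) if 0<=u<560 and 0<=v<420 else '')
    cv2.imwrite(f"pics/{n}0.png",p["img"])
    np.savez(f"{n}0.npz",**{k:p[k] for k in("img","range_z","K","pose")})
E
```

```text
0.0 [ 0.2334 -0.5795  0.4035] [-3.0822 -0.5972  0.0003] [[ 0.9276  0.3735 -0.0006]
 [ 0.3735 -0.9276  0.002 ]
 [ 0.0002 -0.0021 -1.    ]] 0.1547
side [[-0.9845 -0.1398  0.1058  0.4855]
 [-0.1753  0.7665 -0.6179  0.644 ]
 [ 0.0053 -0.6269 -0.7791  0.9357]
 [ 0.      0.      0.      1.    ]] 442.4742673949596
press [307. 224.] 0.92 [ 0.5414 -0.0198  0.0322]
hinge [303. 179.] 0.74 [ 0.5679 -0.1278  0.0792]
head_bar [300. 101.] 0.71 [ 0.5955 -0.2047  0.2665]
tab_face [296. 112.] 0.46 [ 0.6011 -0.1956  0.2386]
tongue_edge [304. 144.] 0.62 [ 0.5754 -0.155   0.1777]
medallion [238. 234.] 0.88 [0.709  0.0279 0.0136]
medallion [308. 224.] 0.78 [ 0.5392 -0.0213  0.0302]
medallion [378. 218.] 0.74 [ 0.3626 -0.0823  0.017 ]
nest [309. 224.] 0.97 [ 0.5354 -0.0207  0.0311]
headphones [312. 116.] 0.82 [ 0.5627 -0.1965  0.2337]
marker [350. 390.] 0.92 [0.397  0.3607 0.0172]
scissors [234. 183.] 0.72 [ 0.7609 -0.1393  0.0109]
scissors [309. 224.] 0.61 [ 0.5357 -0.0233  0.0302]
paint [254. 391.] 0.82 [0.5772 0.4158 0.0918]
top [[-0.0219 -0.9936  0.1105  0.4899]
 [-0.9994  0.0188 -0.0293 -0.0012]
 [ 0.0271 -0.111  -0.9934  1.0528]
 [ 0.      0.      0.      1.    ]] 394.87811429385005
press [281. 236.] 0.57 [ 0.5351 -0.0448  0.031 ]
hinge [321. 220.] 0.58 [ 0.5692 -0.14    0.107 ]
head_bar [364. 200.] 0.85 [ 0.594  -0.2056  0.2683]
tab_face [375. 200.] 0.64 [ 0.6021 -0.2439  0.2062]
medallion [305. 306.] 0.93 [ 0.3571 -0.1047  0.0187]
medallion [277. 237.] 0.75 [ 0.535  -0.035   0.0308]
medallion [256. 170.] 0.61 [0.7153 0.0161 0.0143]
nest [273. 239.] 0.58 [ 0.53   -0.024   0.0329]
headphones [443. 216.] 0.91 [ 0.582  -0.4792  0.0184]
marker [125. 295.] 0.69 [0.3943 0.357  0.0141]
scissors [309. 154.] 0.57 [ 0.7566 -0.1276  0.008 ]
scissors [374. 198.] 0.32 [ 0.6064 -0.2444  0.2022]
paint [114. 223.] 0.86 [0.5747 0.3664 0.0752]
```

View pics/side0.png

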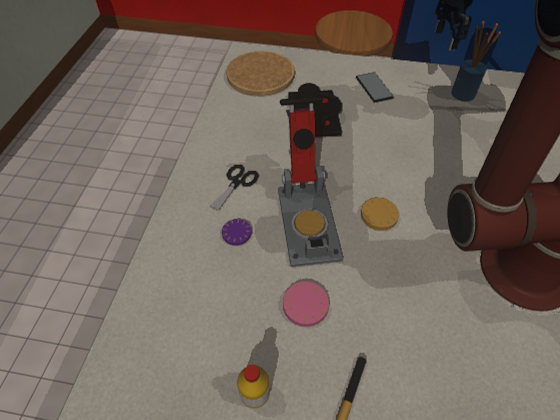

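View pics/top0.png

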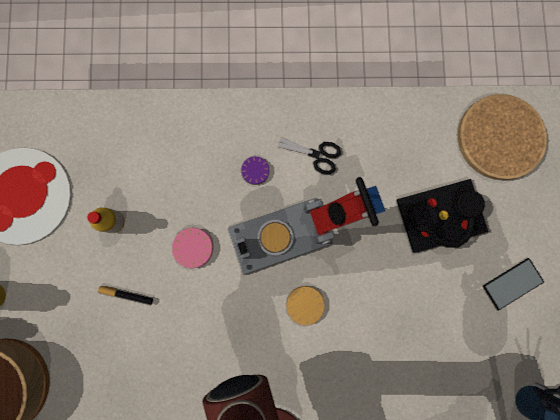

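The medallion candidates in the top view are:
- gold disc in the nest (277,237)
- loose gold disc (305,306)
- pink disc (192,248)
- purple disc (255,170)

The pink and purple ones are excluded, so the meant one should be the smaller gold disc, the one in the nest. I'll measure the sizes, confirm in a crop, and fit the press pose.

Run:
```python
from h import *
np.set_printoptions(precision=4,suppress=True)
allp=[];bars=[]
for n in("side","top"):
    p=eyes.get_image(n);C=cloud(p)
    for d in eyes.outline_of("medallion",p)[:4]:
        X=C[d["region"]&(p["range_z"]>0)]; c,r=cv2.minEnclosingCircle(X[:,:2].astype(np.float32)); print(n,"med",np.round(d["box"]),np.median(X,0),"diam",2*r,d["confidence"])
    for t in("head_bar",):
      for d in eyes.tip_of(t,p)[:1]: pass
    m=(abs(C[...,2]-.016)<.004)&(np.hypot(C[...,0]-.54,C[...,1]+.05)<.2)&(p["range_z"]>0)
    g=p["img"].astype(int); m&=(g.max(2)-g.min(2)<25)
    nl,L,st,_=cv2.connectedComponentsWithStats(m.astype(np.uint8)); k=1+np.argmax(st[1:,4]); X=C[L==k]; allp.append(X)
    print(n,len(X),cv2.minAreaRect(X[:,:2].astype(np.float32)*1000), np.median(X[:,2]))
    # bar: dark pts high
    m=(C[...,2]>.24)&(C[...,2]<.30)&(np.hypot(C[...,0]-.595,C[...,1]+.205)<.08)&(g.max(2)<70)
    X=C[m];bars.append(X);print("bar",len(X),X.mean(0),X.min(0),X.max(0),np.linalg.svd(X-X.mean(0),full_matrices=False)[2][0])
    # everything in the press zone above 100mm
    m=(C[...,2]>.1)&(np.hypot(C[...,0]-.59,C[...,1]+.2)<.12); X=C[m];print("high",len(X),X.min(0),X.max(0))
    if n=="top":
        cv2.imwrite("pics/crop.png",cv2.resize(p["img"][130:330,170:490],None,fx=2.5,fy=2.5,interpolation=cv2.INTER_CUBIC))
X=np.vstack(allp);print(cv2.minAreaRect(X[:,:2].astype(np.float32)*1000))
```

```text
side med [357. 198. 398. 231.] [ 0.3597 -0.0968  0.0174] diam 0.10103175044059753 0.95
side med [223. 220. 252. 245.] [0.715  0.0243 0.0133] diam 0.08732409030199051 0.9
side med [283. 283. 325. 325.] [0.5124 0.1924 0.0188] diam 0.10730470716953278 0.87
side med [295. 211. 324. 235.] [ 0.5339 -0.0251  0.0292] diam 0.07840103656053543 0.57
side 2408 ((539.3060913085938, -43.290374755859375), (130.16748046875, 253.22860717773438), 17.74645233154297) 0.015500769887783206
bar 278 [ 0.5909 -0.2074  0.2658] [ 0.5437 -0.2315  0.2433] [ 0.6419 -0.1879  0.2735] [0.953  0.3014 0.0325]
high 1879 [ 0.5437 -0.2618  0.1001] [ 0.6419 -0.1287  0.2735]
top med [171. 228. 214. 267.] [0.5112 0.1877 0.0193] diam 0.1113559678196907 0.87
top med [286. 290. 323. 325.] [ 0.3563 -0.1008  0.0184] diam 0.10012753307819366 0.86
top med [262. 226. 288. 250.] [ 0.5341 -0.0295  0.03  ] diam 0.07820592075586319 0.84
top med [240. 159. 271. 187.] [0.7145 0.0211 0.0137] diam 0.07633762061595917 0.68
top 2755 ((538.76904296875, -42.592742919921875), (129.89926147460938, 248.71861267089844), 17.77382469177246) 0.01597422398405146
bar 377 [ 0.5913 -0.2095  0.2688] [ 0.5419 -0.2293  0.2531] [ 0.6424 -0.19    0.2739] [-0.954  -0.2999  0.0005]
high 1943 [ 0.5419 -0.2659  0.1001] [ 0.6424 -0.1289  0.2739]
((539.2059326171875, -43.32244873046875), (130.37791442871094, 253.22860717773438), 17.74645233154297)
```

View pics/crop.png

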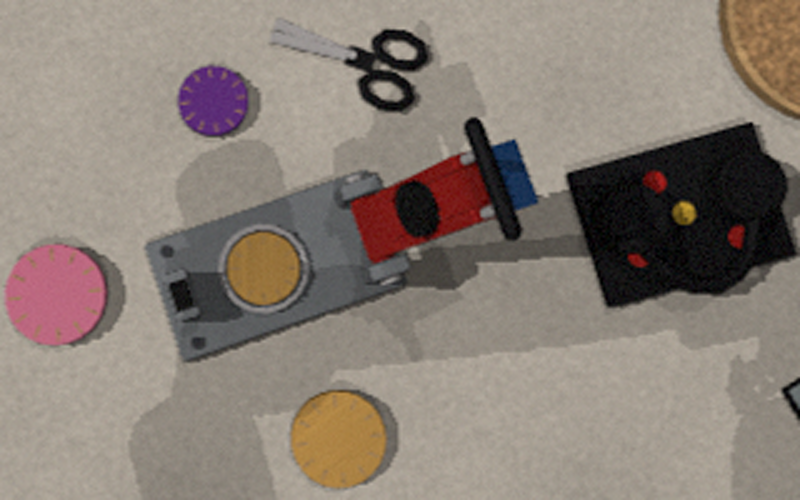

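The crop confirms it: the gold disc in the nest (crop 263,268) measures 78 mm, while the loose gold one (340,438) measures 100 mm, so the nested one is meant. The press centre is at (0.539, -0.043), with its x axis along (-0.305, 0.952). Next I move behind the crossbar with shut fingers.

Emit:
apply_moves --pt "0 0.039 -0.0135 -0.01 0.02" --pt "0 0.078 -0.027 -0.02 0.04" --pt "0 0.117 -0.0405 -0.03 0.06" --pt "0 0.156 -0.054 -0.03 0.073" --pt "0 0.195 -0.0675 -0.03 0.073" --pt "0 0.234 -0.081 -0.03 0.073" --pt "0 0.273 -0.0945 -0.03 0.073" --pt "0 0.312 -0.108 -0.03 0.073" --pt "0 0.351 -0.1215 -0.03 0.073" --pt "0 0.39 -0.135 -0.03 0.073" --pt "0 0.429 -0.149 -0.03 0.073" --pt "0 0.467 -0.162 -0.03 0.073"

```text
t: 2.6
tool_pos: [0.6075, -0.2532, 0.4349]
tool_rot: [3.104, 0.485, 0.0]
contact_force: [-0.1, 0.2, 0.2]
opening: -0.0001
grip_force: 0.0
```

```bash
cat >> h.py <<'E'
c0=np.array([.539,-.043,0]);ang=np.deg2rad(107.75)
Rp=R.from_euler('z',ang).as_matrix()
def report(save=None):
    o=telemetry.get_obs();M=R.from_rotvec(o["tool_rot"]).as_matrix()
    tip=np.array(o["tool_pos"])+M[:,2]*.173
    print("t",o["t"],"tip press mm",np.round((tip-c0)@Rp*1000,1),"tool axes in press\n",np.round(Rp.T@M,3),"F press",np.round(np.array(o["contact_force"])@Rp,1),"open",o["opening"])
    if save:
        a=[eyes.get_image(n)["img"] for n in("side","top")]
        cv2.imwrite(save,cv2.resize(np.hstack([a[0][60:300,180:430],a[1][100:340,200:450]]),None,fx=1.6,fy=1.6))
E
python3 -c "from h import *;report()"
```

```text
t 2.6 tip press mm [-221.1   -1.2  261.9] tool axes in press
 [[ 0. -1. -0.]
 [-1. -0. -0.]
 [ 0.  0. -1.]] F press [0.2 0.1 0.2] open -9.250058706480755e-05
```

Emit:
apply_moves --pt "0 0 -0.012 0.008 0" --pt "0 0 -0.024 0.008 0" --pt "0 0 -0.036 0.006 0" --pt "0 0 -0.048 0.004 0" --pt "0 0 -0.06 0.003 0" --pt "0 0 -0.072 0.002 0" --pt "0 0 -0.084 0.001 0" --pt "0 0 -0.096 0 0" --pt "0 0 -0.108 0 0" --pt "0 0 -0.12 0 0" --pt "0 0 -0.133 0 0" --pt "0 0 -0.146 0 0"

```text
t: 3.6
tool_pos: [0.5609, -0.1145, 0.4335]
tool_rot: [-3.102, -0.485, 0.003]
contact_force: [0.5, -0.1, -0.8]
opening: -0.0002
grip_force: 0.0
```

```bash
python3 -c "from h import *;report('pics/b.png')"
```

```text
t 3.6 tip press mm [-74.4   1.3 260.5] tool axes in press
 [[ 0.    -1.     0.002]
 [-1.    -0.     0.002]
 [-0.002 -0.002 -1.   ]] F press [-0.3 -0.5 -0.8] open -0.00022741345625341145
```

View pics/b.png

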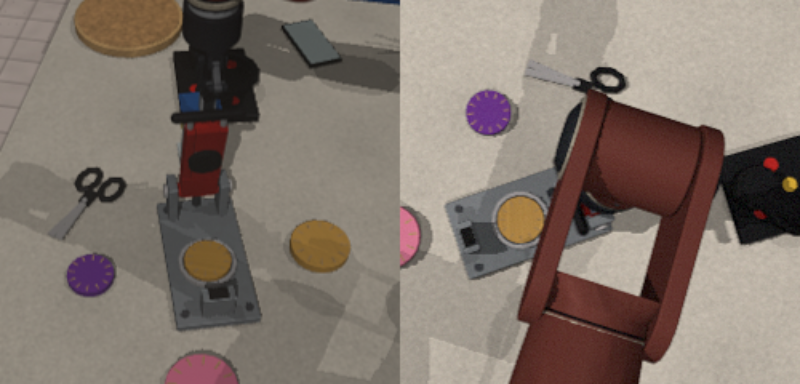

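The side view shows the head about upright, bar at (215,115). The top view is mostly hidden by the arm. I'll push a bit further and let it fall.

Emit:
apply_moves --pt "0 0 -0.012 -0.005 0" --pt "0 0 -0.024 -0.01 0" --pt "0 0 -0.024 -0.01 0" --pt "0 0 -0.024 -0.02 0" --pt "0 0 -0.024 -0.02 0" --pt "0 0 -0.024 -0.02 0" --pt "0 0 -0.024 -0.02 0" --pt "0 0 -0.024 -0.02 0" --pt "0 0 -0.024 -0.02 0"

```text
t: 4.45
tool_pos: [0.5543, -0.0934, 0.4542]
tool_rot: [-3.104, -0.484, 0.001]
contact_force: [-0.1, -0.3, -1.7]
opening: 0.0001
grip_force: 0.0
```

Run:
```python
from h import *
report('pics/c.png')
p=eyes.get_image("side");C=cloud(p)
for t in("cap_top","tab_face","tongue_edge","head_bar"):
    for d in eyes.tip_of(t,p)[:1]:
        u,v=d["point"];print(t,np.round(d["point"]),round(d["confidence"],2),np.round((world(p,u,v)-c0)@Rp*1000))
```

```text
t 4.45 tip press mm [-52.6   0.9 281.2] tool axes in press
 [[-0.    -1.     0.   ]
 [-1.     0.     0.001]
 [-0.001 -0.    -1.   ]] F press [-0.3  0.1 -1.7] open 8.958714451327208e-05
cap_top [305. 224.] 0.67 [ 63. -22.  91.]
tab_face [258. 393.] 0.67 [ 427. -171.   85.]
tongue_edge [314. 186.] 0.65 [-10.   9. 140.]
head_bar [316. 246.] 0.74 [109.  -2.  61.]
```

View pics/c.png

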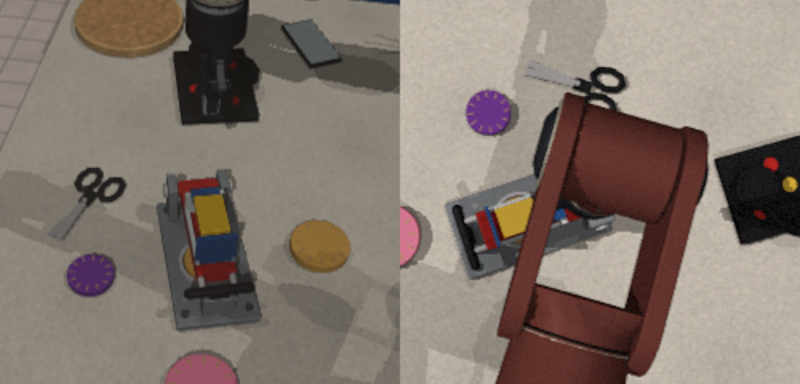

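The head lies on its rest: bar at side (220,288), cap at (212,215), blue tab in front of it at (215,250). I'll measure the cap and tab.

Run:
```python
from h import *
p=eyes.get_image("side");P=(cloud(p)-c0)@Rp*1000
h=cv2.cvtColor(p["img"],cv2.COLOR_BGR2HSV);b=(abs(P[...,0]-20)<90)&(abs(P[...,1])<45)&(P[...,2]>95)
for n,lo,hi in(("yellow",20,34),("blue",100,130)):
    m=b&(h[...,0]>=lo)&(h[...,0]<=hi)&(h[...,1]>110);X=P[m];print(n,len(X),np.round(np.percentile(X,[2,25,50,75,98],axis=0)))
    X=X[X[:,2]>138];print(' top',len(X),np.round(np.percentile(X,[2,50,98],axis=0),1))
```

```text
yellow 461 [[-19. -22. 137.]
 [ -1. -12. 142.]
 [ 18.  -1. 143.]
 [ 35.  10. 144.]
 [ 49.  20. 146.]]
 top 439 [[-18.5 -21.7 139.9]
 [ 17.4  -0.9 143.3]
 [ 49.3  20.3 146.4]]
blue 414 [[-45. -29.  97.]
 [ 60. -15. 112.]
 [ 62.  -1. 128.]
 [ 63.  13. 135.]
 [ 64.  27. 145.]]
 top 88 [[ 57.2 -29.2 138.2]
 [ 61.5  -1.2 142.8]
 [ 64.5  26.6 145.8]]
```

Emit:
apply_moves --pt "0.02 0 -0.026 0 0" --pt "0.02 0 -0.052 0 0" --pt "0.02 0 -0.077 0.01 0" --pt "0.02 0 -0.077 0.04 0" --pt "0.02 0 -0.077 0.07 0" --pt "0.02 0 -0.077 0.1 0" --pt "0.02 0 -0.077 0.12 0" --pt "0.02 0 -0.077 0.13 0" --pt "0.02 0 -0.077 0.13 0"

```text
t: 5.6
tool_pos: [0.5299, -0.0196, 0.3217]
tool_rot: [-3.102, -0.485, 0.008]
contact_force: [0.0, 0.2, -0.7]
opening: 0.0199
grip_force: 0.0
```

```bash
python3 -c "from h import *;report()"
```

```text
t 5.6 tip press mm [ 25.5   2.3 148.7] tool axes in press
 [[ 0.    -1.     0.002]
 [-1.    -0.     0.005]
 [-0.005 -0.002 -1.   ]] F press [ 0.2 -0.1 -0.7] open 0.019935173738569026
```

Emit:
apply_moves --pt "0.02 0 0.001 0.006 0" --pt "0.02 0 0.001 0.012 0" --pt "0.02 0 0.001 0.018 0" --pt "0.02 0 0.001 0.023 0" --pt "0.02 0 0.001 0.028 0" --pt "0.02 0 0.001 0.032 0" --pt "0.02 0 0.001 0.032 0"

```text
t: 6.18
tool_pos: [0.5322, -0.021, 0.2954]
tool_rot: [3.103, 0.484, 0.006]
contact_force: [-3.1, 0.5, 11.3]
opening: 0.0201
grip_force: 5.6
```

```bash
cat > m.py <<'E'
from h import *
report()
for n in("side","top"):
    p=eyes.get_image(n);P=(cloud(p)-c0)@Rp*1000
    h=cv2.cvtColor(p["img"],cv2.COLOR_BGR2HSV);b=(abs(P[...,0]-20)<90)&(abs(P[...,1])<45)&(P[...,2]>95)
    for c,lo,hi in(("yellow",20,34),("blue",100,130)):
        X=P[b&(h[...,0]>=lo)&(h[...,0]<=hi)&(h[...,1]>110)];print(n,c,len(X))
        if len(X)>5: print(np.round(np.percentile(X,[2,25,50,75,98],axis=0)))
E
python3 m.py
```

```text
t 6.1833 tip press mm [ 22.6  -0.9 122.4] tool axes in press
 [[-0.    -1.    -0.002]
 [-1.     0.    -0.004]
 [ 0.004  0.002 -1.   ]] F press [ 1.4  2.8 11.3] open 0.020110005898841505
side yellow 133
[[-27. -22. 110.]
 [ -5. -19. 120.]
 [ 11. -15. 122.]
 [ 27. -11. 123.]
 [ 47.  19. 154.]]
side blue 401
[[-42. -29.  97.]
 [ 60. -16. 112.]
 [ 62.  -6. 127.]
 [ 63.  11. 135.]
 [ 64.  27. 145.]]
top yellow 4
top blue 12
[[ -39.   17.  142.]
 [ -30.   26.  144.]
 [  55.   28.  420.]
 [  59.   33.  428.]
 [  60.   34. 1053.]]
```

Emit:
apply_moves --pt "0.02 0 0 0.004 0" --pt "0.02 0 0 0.006 0" --pt "0.02 0 -0.005 0.006 0" --pt "0.02 0 -0.01 0.006 0" --pt "0.02 0 -0.014 0.006 0" --pt "0.02 0 -0.018 0.006 0" --pt "0.02 0 -0.022 0.006 0" --pt "0.02 0 -0.026 0.006 0" --pt "0.02 0 -0.029 0.006 0" --pt "0.02 0 -0.032 0.006 0" --pt "0.02 0 -0.032 0.006 0"

```text
t: 7.2
tool_pos: [0.5244, 0.0068, 0.2923]
tool_rot: [3.089, 0.483, 0.019]
contact_force: [4.8, -15.0, 9.3]
opening: 0.0199
grip_force: 12.2
```

```bash
python3 m.py
```

```text
t 7.2 tip press mm [ 49.   -2.9 119.4] tool axes in press
 [[ 0.001 -1.    -0.016]
 [-1.    -0.    -0.01 ]
 [ 0.01   0.016 -1.   ]] F press [-15.7   0.    9.3] open 0.019881406801808995
side yellow 128
[[-12. -22. 114.]
 [  1. -19. 117.]
 [ 16. -16. 119.]
 [ 34. -13. 120.]
 [ 48.  -7. 135.]]
side blue 407
[[-26. -29.  97.]
 [ 77. -16. 112.]
 [ 78.  -5. 127.]
 [ 79.  12. 136.]
 [ 81.  27. 147.]]
top yellow 0
top blue 20
[[ -11.   11.  414.]
 [  -6.   18.  417.]
 [   2.   34.  422.]
 [  55.   34. 1053.]
 [  55.   43. 1053.]]
```

The tab has moved about 17 mm, to the 20 mm stop, and the side force has risen to 16 N. I'll back off slightly and lift clear.

Emit:
apply_moves --pt "0.02 0 0.005 0 0" --pt "0.02 0 0.012 0 0" --pt "0.02 0 0.014 -0.01 0" --pt "0.02 0 0.014 -0.03 0" --pt "0.02 0 0.014 -0.06 0" --pt "0.02 0 0.014 -0.1 0" --pt "0.02 0 0.03 -0.14 0" --pt "0.02 0 0.07 -0.16 0" --pt "0.02 0 0.11 -0.16 0" --pt "0.02 0 0.15 -0.16 0" --pt "0.02 0 0.19 -0.16 0" --pt "0.02 0 0.22 -0.16 0"

```text
t: 8.3
tool_pos: [0.5889, -0.2028, 0.4474]
tool_rot: [3.103, 0.482, 0.002]
contact_force: [-0.0, 0.8, 0.2]
opening: 0.0201
grip_force: 0.0
```

```bash
python3 m.py; python3 -c "from h import *;report('pics/d.png')"
```

```text
t 8.3 tip press mm [-167.8    1.   274.4] tool axes in press
 [[-0.002 -1.    -0.002]
 [-1.     0.002 -0.001]
 [ 0.001  0.002 -1.   ]] F press [ 0.8 -0.2  0.2] open 0.02005472781941781
side yellow 382
[[ -8. -22. 119.]
 [  7. -12. 123.]
 [ 22.  -1. 124.]
 [ 39.  10. 125.]
 [ 50.  21. 127.]]
side blue 494
[[-29. -29.  97.]
 [ -8. -14. 115.]
 [ 77.  -1. 130.]
 [ 79.  12. 133.]
 [ 80.  27. 145.]]
top yellow 445
[[ -6. -21. 121.]
 [  8. -11. 123.]
 [ 22.   0. 124.]
 [ 36.  11. 125.]
 [ 49.  21. 129.]]
top blue 238
[[-29. -25. 119.]
 [-22. -11. 130.]
 [-15.   1. 132.]
 [ 74.  13. 136.]
 [ 78.  30. 384.]]
t 8.4 tip press mm [-168.7    1.4  273.5] tool axes in press
 [[-0.005 -1.    -0.001]
 [-1.     0.005 -0.   ]
 [ 0.     0.001 -1.   ]] F press [ 0.5 -0.5 -0.6] open 0.02003615100840129
```

View pics/d.png

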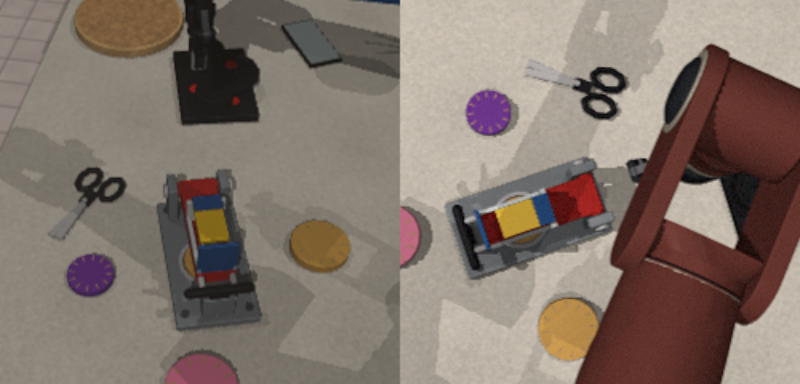

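The picture shows the cap trapped under the blue tongue, at side (210,205) and top (545,210). The cap top is at z = 124 and the keeper is fully over. The medallion is in its nest and the arm is clear.

Emit:
apply_moves --pt "0.02 0 0 -0.01 0" --pt "0.02 0 0 -0.01 0" --pt "0.02 0 0 -0.01 0"

```text
t: 8.75
tool_pos: [0.5885, -0.1986, 0.4586]
tool_rot: [3.102, 0.487, 0.004]
contact_force: [-0.2, 0.4, -0.4]
opening: 0.0202
grip_force: 0.0
```

```bash
python3 -c "from h import *;print(ctrl.finish_job())"
```

```text
the job is handed in; nothing more can be done
None
```

The press is closed on the gold medallion: head down, cap about 20 mm in, keeper fully over with its tongue on the cap, and arm clear; I handed the job in at about 9 s, and no verdict came back.

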